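Purge position on a bayonet pot

TASK

First raise the monitor's folded screen to about 60 degrees from lying flat and let go of it, so that the purge reading can be seen. Then set the bayonet lid into the blue pot with its lugs in the slots (green marks), turn it clockwise seen from above to the yellow half-turn marks, well short of the red lock marks and without making the catch click, and keep holding it there: finish with the lid still in the gripper. Leave everything else on the bench where it is.

Things in the scene. Friction and masses are not known exactly. Their poses are not given: they have to be found in the camera images.
- screen (a joint): angle of the monitor's screen in rad: 0 = folded flat on the monitor, grows as the front edge rises (1.047 = 60 degrees), stop at 1.9. The hinge is stiff: the screen stays where it is left; about 3 to 4 N at the tab moves it
- screen_tab (a point): middle of the orange tab (36 long, 24 wide along the hinge, 12 thick, mm) that sticks out from the screen's front edge, the edge nearest the robot; 187 mm from the hinge line. Its x axis points from the tab to the hinge, y along the hinge, both turn with the screen. It can be pinched from above across its 24 mm width, and turns between the fingers as the screen is swung
- screen_hinge (a point): middle of the screen's hinge line, at the far edge of the monitor (grey box 190 x 220 x 44 mm, fixed); y along the hinge line. The hinge line is 51 mm above the bench; the black screen is 165 x 200 x 10 mm
- lid: loose bayonet lid, about 0.18 kg, origin at the centre of its underside, z up. Plug of 48 mm diameter, 15 mm long (z 0 to 15), with two steel lugs at its foot along +x and -x (out to 31.5 mm from the axis, 8 mm wide, 5 mm high); grey disc of 76 mm diameter above (z 15 to 21); on the disc a black grip bar along x, 58 long, 14 wide, from z 21 to 57, white line along its top. Lid is the same after a half turn
- lid_grip (a point): point on the lid's axis, in the grip bar, 45 mm above the lid's origin; axes as the lid's
- pot: fixed blue pot, origin at the centre of its foot on the bench, z up; 96 mm diameter, 80 mm high, on a steel plate 110 mm square and 12 mm thick. Two slots for the lid's lugs, 20 mm wide, lie towards +x and -x (green marks on the rim). Fully seated, the lid's origin is 65 mm above the pot's; with the lugs off the slots it stops 15 mm higher
- pot_mouth (a point): centre of the pot's mouth at rim height, 80 mm above the pot's origin, axes as the pot's. Aluminium lip 4 mm thick, 52 mm opening, slots reach 34 mm from the axis. Once seated (disc on the rim) the lid turns only clockwise seen from above, with 6 mm of axial play under the lip: yellow marks at 42 degrees, red at 84, just before the stop
- pot_half (a point): at the mouth's centre; its x axis points to a yellow half-turn mark (the other is opposite): 42 degrees clockwise from the pot's x axis. The grip bar's line must lie along it
- pot_lock (a point): at the mouth's centre; its x axis points to a red lock mark (the other is opposite): 84 degrees clockwise from the pot's x axis
- catch (a joint): travel in m of the brass spring catch in the pot's wall, 68 degrees clockwise from the pot's x axis: 0 at rest, 0.001 to 0.002 when a lug pushes past it. A lug begins to touch it when the lid is turned about 54 degrees, at 42 it is clear
- slot_jig: bystander: wooden slotted jig 55 x 240 x 26 mm, origin centre of underside
- bent_rod: bystander: L-bent steel rod, 10 mm thick, 270 mm long arm along its y, origin at the middle of the long arm
- clip_a: bystander: small steel clip 34 x 16 x 15 mm
- clip_b: bystander: small steel clip, same
- clip_c: bystander: small steel clip, same
- jar: bystander: amber jar, 52 mm diameter, 75 mm high, origin centre of underside
- driver: bystander: screwdriver lying on the bench
- blue_tray: bystander: blue tray 150 x 200 x 30 mm with a wood block and steel strips
There are look-alikes about, which are no part of the job. What is shaped like the pot but purple is not meant.

How it is judged:
By the outcome, as a careful person would: the job done as asked, in the order asked, and still so for the second after the job is handed in, while the arm keeps its last pose, push and grip.
It also fails if it takes over 59 s, if anything falls off the work surface, if the arm or the gripper's body presses on something with over 40 N, if the wrist force passes 120 N, or if a joint passes its speed limit or range.

ROBOT

A 6-joint arm with a two-finger parallel gripper is mounted at the origin on the work surface. World frame = base frame: x ahead of the robot, y to its left, z up, the work surface at z = 0. Lengths are in m, angles in rad, forces in N, time in s.
With the tool pointing down it reaches from about 0.2 to 0.875 m from the base axis. Payload 3.4 kg.
Tool frame: the origin (TCP) lies at the very end of the fingers, on their centre line; the grasp point (between the pads) lies robot.tcp_to_grasp behind it (robot.tcp_to_grasp is the distance from the TCP to the grasp point, in m); z points along the fingers, y is the line along which they close (so a half turn about z gives the same grasp; the last joint's range is limited). The gripper opens to 94 mm and grips with 3 to 60 N. Pads are 16 mm wide; open, the fingers measure 119 mm over their backs; the gripper's body (75 mm by 177 mm) begins 78 mm behind the grasp point.
Start: joints at [1.074, 0.276, 1.505, -0, 1.361, -0.121], TCP at [0.211, 0.535, 0.205] pointing down, gripper open.
Joint ranges: [-2.89, 2.89], [-0.75, 2.08], [0.22, 2.7], [-1.18, 4.32], [0.11, 2.71], [-2.7, 2.7]. Speed limits (rad/s): [2.57, 2.57, 3.14, 3.14, 3.14, 3.14].

INTERFACE

Orientations are given as a 3x3 rotation matrix whose columns are the frame's x, y, z axes.
In Python, from plant import robot, vision gives the robot as it stands. The module is installed in compiled form; this text tells all that it offers.
- The arm moves only by the tool drive_tool, never from a script. Its argument "steps" is a list of rows, each an object of numbers: "dx", "dy", "dz": the shift along the tool's x, y, z in units of 0.12 m (1.0 is 0.12 m); "rx", "ry", "rz": the turn, a rotation vector about the tool's x, y, z in units of 120 degrees (1.0 is 120 degrees); "gripper": the gripper's target within -1 to 1 (shut at 1, half-way at 0, fully open at -1). A call has exactly 8 rows; each row is the pose to reach, as a shift and turn from the pose commanded when the call began, along the tool's axes at that moment; what a row does not reach only later rows make up. A row lasts 1/12 s, in which the tool goes at most 41.7 mm and 7.16 degrees, less where a joint would pass 70% of its speed; a pose out of reach is approached as far as the arm can. A call with a number of a shift or a turn outside -1 to 1 is refused whole. A call with a gripper value outside its range is refused whole. The fingers move at their own pace and stop on an object; "grip_force" is the grip in N (left out, the last holds). Time passes only in rows, so rows that repeat a pose let the fingers close, or fill a call up. It gives the time, the measured TCP pose, the force, the opening and the grip force at its end, in the units of the state.
- robot.observe(): the state, without advancing time (a new reading comes with each control period).
- vision.read_camera(name): name is "scene" or "top" or "wrist"; returns the picture (480x640x3 uint8, blue, green, red); there is no depth.
- vision.calibration(name): a dict with "fov_y" (degrees; the focal length in pixels is half the picture's height over the tangent of half this angle, whatever the lens; pixels are square), "cx", "cy" (the principal point, pixels), "R" (3x3) and "t" (3): a world point X has camera coordinates R X + t. Camera axes: x right, y down, z forward; pixel columns grow to the right and rows downward; lengths in m; the calibration is good to about 2 mm. A picture is of the moment at which its call begins: read the wrist's pose just before it. calibration takes no time and is no camera call; for the wrist camera it gives the pose at the moment of the call.
- robot.finish_job(): hands the job in; it is judged then, once.
Trained networks look in the newest picture that a camera, given by its name, has taken for a name from the list of things; names that differ only in an ending like _2 or _b are one class to them, and where a whole thing is asked for, a point or a joint stands for the part that bears it (a point fixed in the world has none). Each returns a list of dicts, best first, with "confidence" (0 to 1); they miss things now and then, are a little off and sometimes report something else, mostly with a low value. They report only what shows in the picture. A call takes as long as a camera call. They do not tell look-alikes from the thing itself.
- vision.spot_in(camera, name): "bbox" ([left, top, width, height] in pixels, round what is visible of it).
- vision.regions_of(camera, name): "pixels" (480x640 bool, what is visible of it) and "bbox" ([left, top, width, height] in pixels, round what is visible of it).
- vision.spot_point(camera, name): "uv" ([column, row] in pixels: a listed point, or the origin of a listed thing).
The state is a dict: "time_s": time; "joints": joint angles; "qvel": joint speeds; "joint_efforts": joint torques, N m; "tool_pos": TCP position; "eef_rot": TCP orientation; "contact_force": force on the tool from outside, world axes, zero at the start; "torque": the same for the moment, N m; "width": opening from 0.0 (shut) to 1.0 (fully open); "grasp_force": force on a finger pad.
Only numpy, scipy, OpenCV 4.12 (cv2) and the standard library are available. Lean on these libraries where they do the work, as an engineer would, in place of code of your own. Each camera call takes 0.05 s, during which the arm holds its last target. There are 200 camera calls.

## Working session

There is one attempt and no reset: what is moved stays moved. The work goes in short steps, Python scripts to look and compute and a tool call to move; the robot and the scene stay as the last step left them, time stands still between calls to the robot, and variables do not carry over. Pictures are saved under pics/ and viewed, at most 14 in all, crops included, and the job is handed in when it is done.

Besides the shell and the picture viewer there is one more tool, called in YAML: its name, and indented under it one key for each argument. drive_tool: Moves the arm, as the interface text tells. Shifts and turns lie within -1 to 1; 1 stands for 0.12 m of shift or 120 degrees of turn. Its arguments: {"type":"object","properties":{"steps":{"type":"array","items":{"type":"object","properties":{"dx":{"type":"number","minimum":-1,"maximum":1},"dy":{"type":"number","minimum":-1,"maximum":1},"dz":{"type":"number","minimum":-1,"maximum":1},"rx":{"type":"number","minimum":-1,"maximum":1},"ry":{"type":"number","minimum":-1,"maximum":1},"rz":{"type":"number","minimum":-1,"maximum":1},"gripper":{"type":"number"}}}},"grip_force":{"type":"number"}},"required":["steps"]}

```bash
mkdir -p pics; cat > h.py <<'E'
import numpy as np, cv2
from plant import robot, vision
def ray(cal,uv):
    f=240/np.tan(np.radians(cal["fov_y"])/2)
    d=np.array([(uv[0]-cal["cx"])/f,(uv[1]-cal["cy"])/f,1.])
    R=np.array(cal["R"]);t=np.array(cal["t"])
    return -R.T@t, R.T@d
def at_z(cal,uv,z):
    c,d=ray(cal,uv); return c+d*(z-c[2])/d[2]
def proj(cal,X):
    f=240/np.tan(np.radians(cal["fov_y"])/2)
    p=np.array(cal["R"])@np.array(X)+np.array(cal["t"])
    return np.array([cal["cx"]+f*p[0]/p[2],cal["cy"]+f*p[1]/p[2]])
def tri(c1,u1,c2,u2):
    (a,d),(b,e)=ray(c1,u1),ray(c2,u2)
    s=np.linalg.lstsq(np.c_[d,-e],b-a,rcond=None)[0]
    p,q=a+d*s[0],b+e*s[1]
    return (p+q)/2,np.linalg.norm(p-q)
E
python3 - <<'E'
from h import *
np.set_printoptions(precision=4,suppress=True)
cal={}
for c in("top","scene"):
    im=vision.read_camera(c);cv2.imwrite(f"pics/{c}0.png",im);cal[c]=vision.calibration(c)
    print(c,cal[c]["fov_y"],-np.array(cal[c]["R"]).T@cal[c]["t"])
Z=dict(screen_tab=.046,screen_hinge=.051,lid_grip=.045,pot_mouth=.092,pot_half=.092)
for n in("screen_tab","screen_hinge","lid_grip","lid","pot_mouth","pot"):
    for c in("top","scene"):
        for r in vision.spot_point(c,n)[:3]: print(n,c,np.round(r["uv"],1),round(r["confidence"],2),at_z(cal[c],r["uv"],Z.get(n,0))[:2])
print(robot.tcp_to_grasp,robot.observe()["time_s"],robot.observe()["tool_pos"],robot.observe()["eef_rot"])
E
```

```text
top 44.82586140545345 [0.2939 0.0213 1.4323]
scene 47.47275284058476 [1.2134 0.7112 1.2841]
screen_tab top [217.5 264.4] 0.77 [0.5167 0.2834]
screen_tab scene [394.6 286.1] 0.86 [0.4879 0.2542]
screen_hinge top [220.8 195.4] 0.88 [0.6877 0.2757]
screen_hinge scene [348.8 340.1] 0.76 [0.6985 0.2835]
lid_grip top [448.4 262.8] 0.91 [ 0.5071 -0.2731]
lid_grip scene [262.7 188.7] 0.69 [ 0.5058 -0.2781]
lid_grip scene [263.2 199.6] 0.45 [ 0.535  -0.2415]
lid_grip scene [192.5 203.6] 0.23 [ 0.7014 -0.3799]
lid top [441.6 266.5] 0.72 [ 0.5052 -0.2653]
lid top [519.1 267.7] 0.5 [ 0.4975 -0.4557]
lid scene [266.7 198.4] 0.72 [ 0.4989 -0.2723]
pot_mouth top [111.9 270.5] 0.91 [0.501  0.5231]
pot_mouth top [331.3 253.5] 0.71 [0.5286 0.008 ]
pot_mouth scene [316.9 233.3] 0.94 [ 0.5364 -0.0007]
pot_mouth scene [473.6 349.1] 0.93 [0.5165 0.526 ]
pot top [124.  275.7] 0.91 [0.5013 0.5265]
pot top [332.9 254.6] 0.7 [0.5418 0.0031]
pot top [495.7 294.3] 0.63 [ 0.433  -0.3933]
pot scene [467.2 363.9] 0.84 [0.509  0.5254]
pot scene [317.5 252.9] 0.83 [ 0.5351 -0.0002]
0.0188 0.7 [0.2111 0.5349 0.2055] [[-0.9302  0.367   0.0001]
 [ 0.367   0.9302  0.0002]
 [-0.      0.0002 -1.    ]]
```

View pics/top0.png

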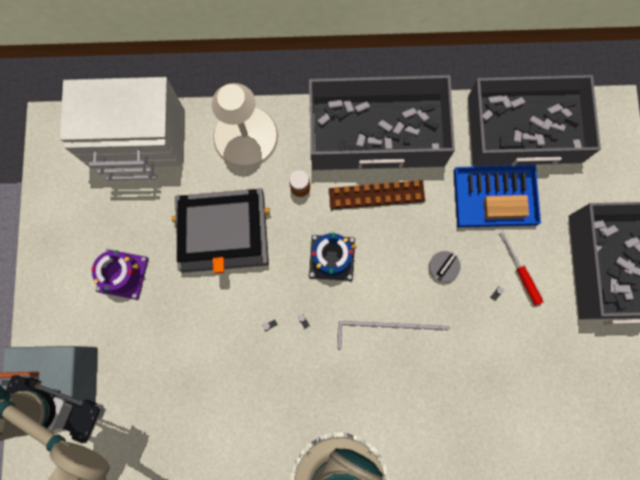

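View pics/scene0.png

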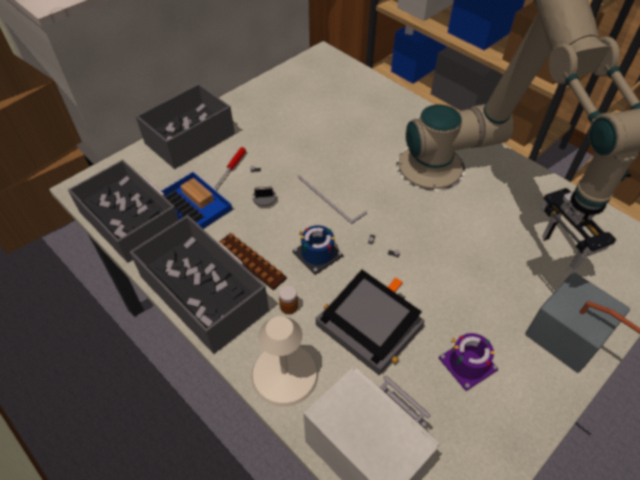

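The blue pot is at top (331,254), with green marks; the purple look-alike is at (112,270) and isn't meant. There is one monitor, with its tab at (218,264), and one lid at (447,265). I'll confirm these in an enlarged crop and triangulate.

```bash
python3 - <<'E'
from h import *
np.set_printoptions(precision=4,suppress=True)
ct,cs=vision.calibration("top"),vision.calibration("scene")
for n,a,b in(("tab",(217.5,264.4),(394.6,286.1)),("hinge",(220.8,195.4),(348.8,340.1)),("grip",(448.4,262.8),(262.7,188.7)),("mouth",(331.3,253.5),(316.9,233.3))):
    print(n,*tri(ct,a,cs,b))
t=cv2.imread("pics/top0.png");s=cv2.imread("pics/scene0.png")
for nm,im,c in(("top",t,ct),("scene",s,cs)):
    h=cv2.cvtColor(im,cv2.COLOR_BGR2HSV)
    m=cv2.inRange(h,(5,200,150),(18,255,255))
    n,_,st,ce=cv2.connectedComponentsWithStats(m)
    for i in range(1,n):
        if st[i,4]>25: print(nm,"orange",st[i],ce[i],at_z(c,ce[i],.051))
cr=lambda u,v,w:cv2.resize(t[v-w:v+w,u-w:u+w],(390,390),interpolation=cv2.INTER_CUBIC)
cv2.imwrite("pics/crop0.png",np.hstack([cr(331,254,28),cr(445,266,24)]))
E
```

```text
tab [0.5115 0.2727 0.0897] 0.006105437562177641
hinge [0.6921 0.2784 0.0359] 0.0002917980387689136
grip [ 0.5074 -0.2734  0.0491] 0.003030377272696382
mouth [0.5325 0.0034 0.0907] 0.011583209092430246
top orange [213 257  11  16 158] [218.0886 264.4241] [0.5158 0.2811 0.051 ]
scene orange [389 279  12  12  86] [394.686  284.4535] [0.4865 0.2527 0.051 ]
```

View pics/crop0.png

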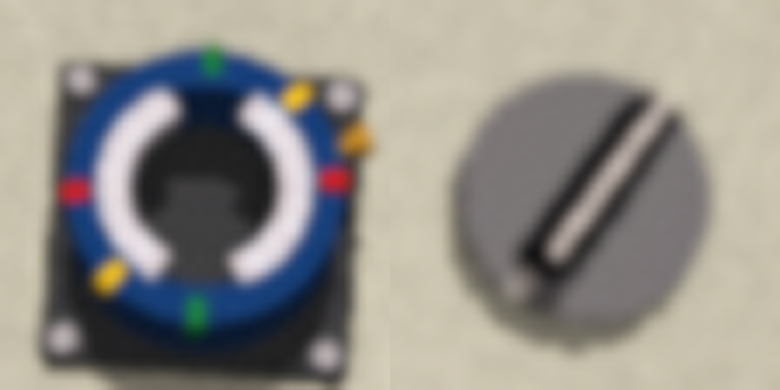

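The crop confirms it: the blue pot has green marks on a line about -3.6° from x, and the lid bar is at about -33°. Next I move the wrist camera near the tab.

drive_tool:
  steps:
    - {"dx": -0.2,"dy": -0.1,"rz": -0.04}
    - {"dx": -0.4,"dy": -0.2,"rz": -0.08}
    - {"dx": -0.7,"dy": -0.35,"rz": -0.12}
    - {"dx": -1,"dy": -0.5,"rz": -0.16}
    - {"dx": -1,"dy": -0.5,"rz": -0.179}
    - {"dx": -1,"dy": -0.5,"rz": -0.179}
    - {"dx": -1,"dy": -0.5,"rz": -0.179}
    - {"dx": -1,"dy": -0.5,"rz": -0.179}

```text
invalid input
```

```bash
python3 - <<'E'
from h import *
np.set_printoptions(precision=4,suppress=True)
o=robot.observe();print(o["tool_pos"],o["eef_rot"],o["time_s"])
cal=vision.calibration("wrist");print(cal["fov_y"],-np.array(cal["R"]).T@cal["t"],np.array(cal["R"]))
E
```

```text
[0.2111 0.5349 0.2055] [[-0.9302  0.367   0.0001]
 [ 0.367   0.9302  0.0002]
 [-0.      0.0002 -1.    ]] 0.7
71.77890844532318 [0.1457 0.5604 0.3842] [[ 0.3669  0.9303 -0.0003]
 [ 0.903  -0.356   0.2405]
 [ 0.2236 -0.0885 -0.9707]]
```

drive_tool:
  steps:
    - {"dx": -0.2,"dy": -0.1,"dz": 0,"rx": 0,"ry": 0,"rz": -0.04,"gripper": -1}
    - {"dx": -0.4,"dy": -0.2,"dz": 0,"rx": 0,"ry": 0,"rz": -0.08,"gripper": -1}
    - {"dx": -0.7,"dy": -0.35,"dz": 0,"rx": 0,"ry": 0,"rz": -0.12,"gripper": -1}
    - {"dx": -1,"dy": -0.5,"dz": 0,"rx": 0,"ry": 0,"rz": -0.16,"gripper": -1}
    - {"dx": -1,"dy": -0.5,"dz": 0,"rx": 0,"ry": 0,"rz": -0.179,"gripper": -1}
    - {"dx": -1,"dy": -0.5,"dz": 0,"rx": 0,"ry": 0,"rz": -0.179,"gripper": -1}
    - {"dx": -1,"dy": -0.5,"dz": 0,"rx": 0,"ry": 0,"rz": -0.179,"gripper": -1}
    - {"dx": -1,"dy": -0.5,"dz": 0,"rx": 0,"ry": 0,"rz": -0.179,"gripper": -1}
  grip_force: 20

```text
time_s: 1.37
tool_pos: [0.3002, 0.4357, 0.2056]
eef_rot: [[-1.0, 0.001, -0.0], [0.001, 1.0, 0.001], [0.0, 0.001, -1.0]]
contact_force: [0.6, -0.6, -0.2]
width: 1.002
grasp_force: 0.0
```

drive_tool:
  steps:
    - {"dx": -0.3,"dy": -0.3,"dz": 0,"rx": 0,"ry": 0,"rz": 0,"gripper": -1}
    - {"dx": -0.6,"dy": -0.6,"dz": 0,"rx": 0,"ry": 0,"rz": 0,"gripper": -1}
    - {"dx": -0.8,"dy": -0.8,"dz": 0,"rx": 0,"ry": 0,"rz": 0,"gripper": -1}
    - {"dx": -1,"dy": -1,"dz": 0,"rx": 0,"ry": 0,"rz": 0,"gripper": -1}
    - {"dx": -1,"dy": -1,"dz": 0,"rx": 0,"ry": 0,"rz": 0,"gripper": -1}
    - {"dx": -1,"dy": -1,"dz": 0,"rx": 0,"ry": 0,"rz": 0,"gripper": -1}
    - {"dx": -1,"dy": -1,"dz": 0,"rx": 0,"ry": 0,"rz": 0,"gripper": -1}
    - {"dx": -1,"dy": -1,"dz": 0,"rx": 0,"ry": 0,"rz": 0,"gripper": -1}

```text
time_s: 2.03
tool_pos: [0.4193, 0.3163, 0.2054]
eef_rot: [[-1.0, -0.001, -0.001], [-0.001, 1.0, 0.001], [0.001, 0.001, -1.0]]
contact_force: [1.1, 0.2, -1.1]
width: 1.001
grasp_force: 0.0
```

```bash
python3 - <<'E'
from h import *
np.set_printoptions(precision=4,suppress=True)
o=robot.observe();print(o["tool_pos"],o["time_s"])
cal=vision.calibration("wrist");im=vision.read_camera("wrist");cv2.imwrite("pics/w1.png",im)
ct=vision.calibration("top")
h=cv2.cvtColor(im,cv2.COLOR_BGR2HSV)
m=cv2.inRange(h,(5,180,120),(18,255,255))
n,_,st,ce=cv2.connectedComponentsWithStats(m)
for i in range(1,n):
    if st[i,4]>100: print("orange",st[i],ce[i],at_z(cal,ce[i],.051),tri(cal,ce[i],ct,(218.09,264.42)))
for nm in("screen_tab","screen_hinge"):
    for r in vision.spot_point("wrist",nm)[:2]: print(nm,r, at_z(cal,r["uv"],.051))
E
```

```text
[0.4193 0.3163 0.2054] 2.0333
```

View pics/w1.png

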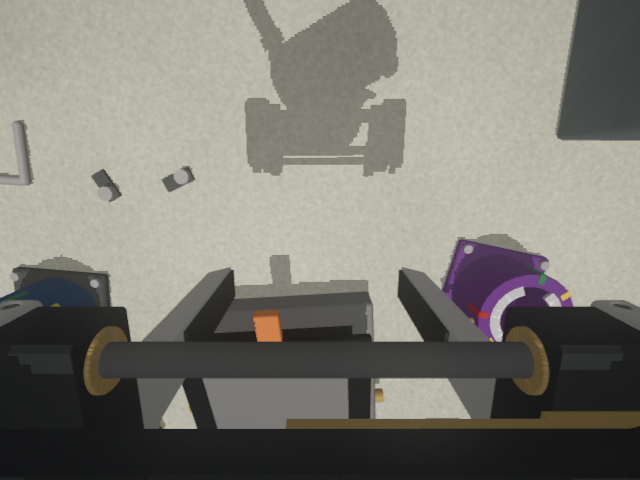

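The wrist view shows the tab at (267,326), half hidden behind the gripper rod, with its shadow clear of the monitor. I'll move on so the camera sits above it.

drive_tool:
  steps:
    - {"dx": -0.3,"dy": -0.1,"dz": -0.3,"rx": 0,"ry": 0,"rz": 0,"gripper": -1}
    - {"dx": -0.6,"dy": -0.2,"dz": -0.5,"rx": 0,"ry": 0,"rz": 0,"gripper": -1}
    - {"dx": -0.8,"dy": -0.3,"dz": -0.5,"rx": 0,"ry": 0,"rz": 0,"gripper": -1}
    - {"dx": -1,"dy": -0.3,"dz": -0.5,"rx": 0,"ry": 0,"rz": 0,"gripper": -1}
    - {"dx": -1,"dy": -0.3,"dz": -0.5,"rx": 0,"ry": 0,"rz": 0,"gripper": -1}
    - {"dx": -1,"dy": -0.3,"dz": -0.5,"rx": 0,"ry": 0,"rz": 0,"gripper": -1}
    - {"dx": -1,"dy": -0.3,"dz": -0.5,"rx": 0,"ry": 0,"rz": 0,"gripper": -1}
    - {"dx": -1,"dy": -0.3,"dz": -0.5,"rx": 0,"ry": 0,"rz": 0,"gripper": -1}

```text
time_s: 2.85
tool_pos: [0.5388, 0.2795, 0.2653]
eef_rot: [[-1.0, -0.001, -0.001], [-0.001, 1.0, -0.0], [0.001, -0.0, -1.0]]
contact_force: [-0.1, -0.3, -0.2]
width: 0.997
grasp_force: 0.0
```

```bash
python3 - <<'E'
from h import *
np.set_printoptions(precision=4,suppress=True)
o=robot.observe();print(o["tool_pos"],o["time_s"])
cal=vision.calibration("wrist");im=vision.read_camera("wrist");cv2.imwrite("pics/w2.png",im)
ct=vision.calibration("top")
np.save("calw2.npy",cal,allow_pickle=True)
h=cv2.cvtColor(im,cv2.COLOR_BGR2HSV)
m=cv2.inRange(h,(5,150,100),(18,255,255))
n,_,st,ce=cv2.connectedComponentsWithStats(m)
for i in range(1,n):
    if st[i,4]>100: print("orange",st[i],ce[i],at_z(cal,ce[i],.051),tri(cal,ce[i],ct,(218.09,264.42)))
for nm in("screen_tab","screen_hinge"):
    for r in vision.spot_point("wrist",nm)[:2]: print(nm,r, at_z(cal,r["uv"],.051))
E
```

```text
[0.5388 0.2795 0.2653] 2.85
orange [297 186  23  29 196] [309.6378 207.5459] [0.5254 0.2718 0.051 ] (array([0.5144, 0.2731, 0.0921]), np.float64(0.01019649047638158))
screen_tab {'uv': [307.0, 197.9], 'confidence': 0.78} [0.514  0.2688 0.051 ]
screen_hinge {'uv': [318.3, 329.2], 'confidence': 0.88} [0.6853 0.2826 0.051 ]
```

View pics/w2.png

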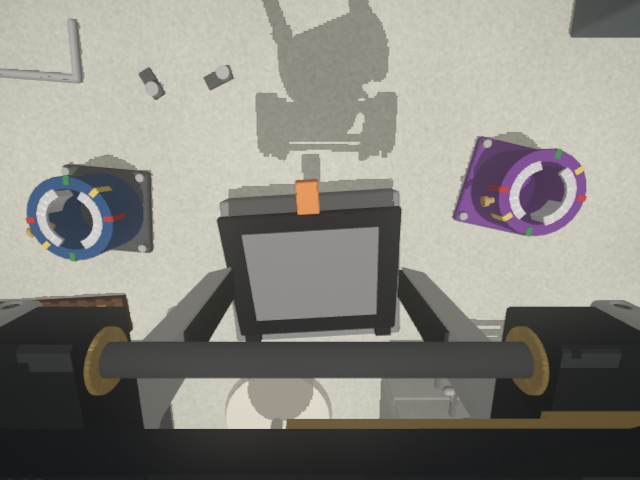

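The screen is already slightly raised: its front edge (219,217)-(400,206) looks larger than the rear, and the tab is at (307,198). I'll fit the hinge pose and angle to all the observations.

```bash
python3 - <<'E'
from h import *
from scipy.optimize import least_squares
np.set_printoptions(precision=4,suppress=True)
cw=np.load("calw2.npy",allow_pickle=True).item();ct=vision.calibration("top");cs=vision.calibration("scene")
im=cv2.imread("pics/w2.png")
h=cv2.cvtColor(im,cv2.COLOR_BGR2HSV);print(h[195,307],h[209,307])
m=cv2.inRange(h,(5,100,90),(22,255,255));m[:170]=0;m[225:]=0;m[:,:285]=0;m[:,335:]=0
c=max(cv2.findContours(m,0,1)[0],key=cv2.contourArea);q=cv2.approxPolyDP(c,3,True)[:,0];print(q.tolist())
def X(p,r,y,z):
    hx,hy,yaw,a=p; x=-r*np.cos(a)+ -z*np.sin(a)*-1; zz=.051+r*np.sin(a)+z*np.cos(a)
    return np.array([hx+x*np.cos(yaw)-y*np.sin(yaw),hy+x*np.sin(yaw)+y*np.cos(yaw),zz])
# wrist image: left = -y
obs=[(cw,(219,217),.169,-.1,.005,1),(cw,(400,206),.169,.1,.005,1),
(cw,(318.3,329.2),0,0,0,.3),(cw,(307.5,197.5),.187,0,.006,1),
(ct,(218.1,264.4),.187,0,.005,1.5),(ct,(220.8,195.4),0,0,0,.5),(cs,(394.6,285.),.187,0,.006,1.5),(cs,(348.8,340.1),0,0,0,.5)]
def F(p,o=obs): return np.concatenate([(proj(c,X(p,r,y,z))-uv)*w for c,uv,r,y,z,w in o])
s=least_squares(F,[.69,.28,0,.2],loss="soft_l1");print(s.x,s.cost);print(F(s.x).reshape(-1,2))
print("tab",X(s.x,.187,0,0))
E
```

```text
[ 13 148 227] [ 13 149 226]
[[297, 180], [297, 214], [319, 213], [317, 180]]
[0.6915 0.2818 0.0613 0.1677] 6.792851281470069
[[-0.8903  0.8064]
 [ 0.3837  0.881 ]
 [-0.1841  1.2893]
 [ 0.2179 -0.7946]
 [ 2.3421  1.0941]
 [-1.2241 -0.6987]
 [ 1.8806  0.5719]
 [ 0.7231 -1.0787]]
tab [0.5074 0.2705 0.0822]
```

drive_tool:
  steps:
    - {"dx": 0.1,"dy": -0.02,"dz": 0.2,"rx": 0,"ry": 0,"rz": -0.01,"gripper": -0.4}
    - {"dx": 0.2,"dy": -0.05,"dz": 0.4,"rx": 0,"ry": 0,"rz": -0.029,"gripper": -0.4}
    - {"dx": 0.31,"dy": -0.08,"dz": 0.65,"rx": 0,"ry": 0,"rz": -0.029,"gripper": -0.4}
    - {"dx": 0.31,"dy": -0.08,"dz": 0.85,"rx": 0,"ry": 0,"rz": -0.029,"gripper": -0.4}
    - {"dx": 0.31,"dy": -0.08,"dz": 1,"rx": 0,"ry": 0,"rz": -0.029,"gripper": -0.4}
    - {"dx": 0.31,"dy": -0.08,"dz": 1,"rx": 0,"ry": 0,"rz": -0.029,"gripper": -0.4}
    - {"dx": 0.31,"dy": -0.08,"dz": 1,"rx": 0,"ry": 0,"rz": -0.029,"gripper": -0.4}
    - {"dx": 0.31,"dy": -0.08,"dz": 1,"rx": 0,"ry": 0,"rz": -0.029,"gripper": -0.4}

```text
time_s: 3.67
tool_pos: [0.5041, 0.2698, 0.1469]
eef_rot: [[-0.998, -0.06, 0.002], [-0.06, 0.998, 0.001], [-0.002, 0.001, -1.0]]
contact_force: [-0.3, -0.9, 0.1]
width: 0.7
grasp_force: 0.0
```

```bash
python3 - <<'E'
from h import *
np.set_printoptions(precision=4,suppress=True)
o=robot.observe();print(o["tool_pos"],o["eef_rot"])
cal=vision.calibration("wrist");im=vision.read_camera("wrist");cv2.imwrite("pics/w3.png",im)
P=np.array([.5015,.2702,.083])
print(proj(cal,[.5074,.2705,.0822]),proj(cal,o["tool_pos"]))
h=cv2.cvtColor(im,cv2.COLOR_BGR2HSV)
m=cv2.inRange(h,(5,100,90),(22,255,255))
n,_,st,ce=cv2.connectedComponentsWithStats(m)
for i in range(1,n):
    if st[i,4]>100: print(st[i],ce[i])
E
```

```text
[0.5041 0.2698 0.1469] [[-0.9982 -0.0602  0.0022]
 [-0.0602  0.9982  0.0009]
 [-0.0022  0.0008 -1.    ]]
[316.5858 257.023 ] [315.9399 284.2125]
[ 299  238   35   48 1609] [315.9055 261.3045]
[552 268  21  15 230] [561.1739 274.7174]
[ 151  327   32   68 1015] [162.936  361.0148]
[ 450  327   32   68 1011] [468.8645 360.9575]
[ 214  412  388   17 4463] [424.6491 421.8001]
```

View pics/w3.png

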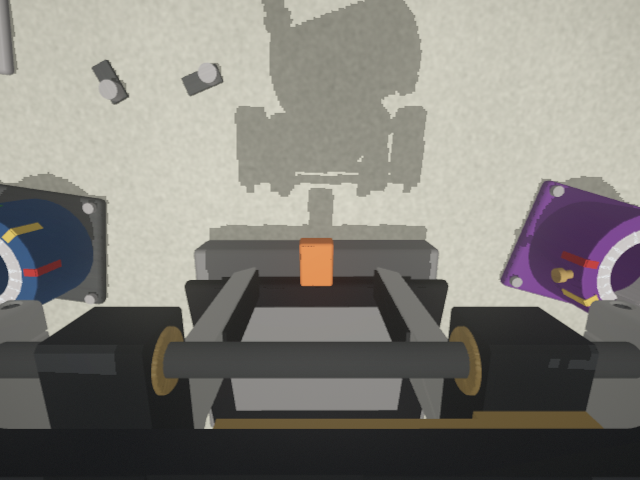

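drive_tool:
  steps:
    - {"dx": 0,"dy": 0,"dz": 0.2,"rx": 0,"ry": 0,"rz": 0,"gripper": -0.4}
    - {"dx": 0.01,"dy": 0,"dz": 0.45,"rx": 0,"ry": 0,"rz": 0,"gripper": -0.4}
    - {"dx": 0.01,"dy": 0,"dz": 0.65,"rx": 0,"ry": 0,"rz": 0,"gripper": -0.4}
    - {"dx": 0.01,"dy": 0,"dz": 0.65,"rx": 0,"ry": 0,"rz": 0,"gripper": -0.2}
    - {"dx": 0.01,"dy": 0,"dz": 0.65,"rx": 0,"ry": 0,"rz": 0,"gripper": 0.1}
    - {"dx": 0.01,"dy": 0,"dz": 0.65,"rx": 0,"ry": 0,"rz": 0,"gripper": 1}
    - {"dx": 0.01,"dy": 0,"dz": 0.65,"rx": 0,"ry": 0,"rz": 0,"gripper": 1}
    - {"dx": 0.01,"dy": 0,"dz": 0.65,"rx": 0,"ry": 0,"rz": 0,"gripper": 1}
  grip_force: 15

```text
time_s: 4.38
tool_pos: [0.5036, 0.2698, 0.0694]
eef_rot: [[-0.998, -0.06, 0.004], [-0.06, 0.998, 0.001], [-0.004, 0.001, -1.0]]
contact_force: [0.5, 0.7, 0.9]
width: 0.381
grasp_force: 0.0
```

drive_tool:
  steps:
    - {"dx": 0,"dy": 0,"dz": 0,"rx": 0,"ry": 0,"rz": 0,"gripper": 1}
    - {"dx": 0,"dy": 0,"dz": 0,"rx": 0,"ry": 0,"rz": 0,"gripper": 1}
    - {"dx": 0,"dy": 0,"dz": 0,"rx": 0,"ry": 0,"rz": 0,"gripper": 1}
    - {"dx": 0,"dy": 0,"dz": 0,"rx": 0,"ry": 0,"rz": 0,"gripper": 1}
    - {"dx": 0,"dy": 0,"dz": 0,"rx": 0,"ry": 0,"rz": 0,"gripper": 1}
    - {"dx": 0,"dy": 0,"dz": 0,"rx": 0,"ry": 0,"rz": 0,"gripper": 1}
    - {"dx": 0,"dy": 0,"dz": 0,"rx": 0,"ry": 0,"rz": 0,"gripper": 1}
    - {"dx": 0,"dy": 0,"dz": 0,"rx": 0,"ry": 0,"rz": 0,"gripper": 1}

```text
time_s: 5.05
tool_pos: [0.5025, 0.2697, 0.0677]
eef_rot: [[-0.998, -0.06, 0.001], [-0.06, 0.998, 0.001], [-0.001, 0.001, -1.0]]
contact_force: [1.2, 2.9, 1.4]
width: 0.25
grasp_force: 15.0
```

drive_tool:
  steps:
    - {"dx": -0.017,"dy": 0,"dz": -0.087,"rx": 0,"ry": 0,"rz": 0,"gripper": 1}
    - {"dx": -0.039,"dy": 0,"dz": -0.173,"rx": 0,"ry": 0,"rz": 0,"gripper": 1}
    - {"dx": -0.066,"dy": 0,"dz": -0.258,"rx": 0,"ry": 0,"rz": 0,"gripper": 1}
    - {"dx": -0.098,"dy": 0,"dz": -0.341,"rx": 0,"ry": 0,"rz": 0,"gripper": 1}
    - {"dx": -0.133,"dy": 0,"dz": -0.422,"rx": 0,"ry": 0,"rz": 0,"gripper": 1}
    - {"dx": -0.174,"dy": 0,"dz": -0.501,"rx": 0,"ry": 0,"rz": 0,"gripper": 1}
    - {"dx": -0.219,"dy": 0,"dz": -0.578,"rx": 0,"ry": 0,"rz": 0,"gripper": 1}
    - {"dx": -0.268,"dy": 0,"dz": -0.652,"rx": 0,"ry": 0,"rz": 0,"gripper": 1}

```text
time_s: 5.72
tool_pos: [0.5348, 0.2717, 0.1445]
eef_rot: [[-0.998, -0.06, -0.0], [-0.06, 0.998, 0.001], [0.0, 0.001, -1.0]]
contact_force: [4.5, 3.8, -8.1]
width: 0.254
grasp_force: 15.0
```

drive_tool:
  steps:
    - {"dx": -0.053,"dy": 0,"dz": -0.072,"rx": 0,"ry": 0,"rz": 0,"gripper": 1}
    - {"dx": -0.111,"dy": 0,"dz": -0.141,"rx": 0,"ry": 0,"rz": 0,"gripper": 1}
    - {"dx": -0.173,"dy": 0,"dz": -0.206,"rx": 0,"ry": 0,"rz": 0,"gripper": 1}
    - {"dx": -0.237,"dy": 0,"dz": -0.268,"rx": 0,"ry": 0,"rz": 0,"gripper": 1}
    - {"dx": -0.305,"dy": 0,"dz": -0.326,"rx": 0,"ry": 0,"rz": 0,"gripper": 1}
    - {"dx": -0.376,"dy": 0,"dz": -0.38,"rx": 0,"ry": 0,"rz": 0,"gripper": 1}
    - {"dx": -0.45,"dy": 0,"dz": -0.431,"rx": 0,"ry": 0,"rz": 0,"gripper": 1}
    - {"dx": -0.527,"dy": 0,"dz": -0.477,"rx": 0,"ry": 0,"rz": 0,"gripper": 1}

```text
time_s: 6.38
tool_pos: [0.5955, 0.2755, 0.2003]
eef_rot: [[-0.998, -0.06, -0.007], [-0.06, 0.998, 0.0], [0.007, 0.001, -1.0]]
contact_force: [-0.6, 3.7, -8.2]
width: 0.255
grasp_force: 15.0
```

drive_tool:
  steps:
    - {"dx": 0,"dy": 0,"dz": 0,"rx": 0,"ry": 0,"rz": 0,"gripper": 1}
    - {"dx": 0,"dy": 0,"dz": 0,"rx": 0,"ry": 0,"rz": 0,"gripper": 1}
    - {"dx": 0,"dy": 0,"dz": 0,"rx": 0,"ry": 0,"rz": 0,"gripper": 0.3}
    - {"dx": 0,"dy": 0,"dz": 0,"rx": 0,"ry": 0,"rz": 0,"gripper": -0.2}
    - {"dx": 0,"dy": 0,"dz": 0,"rx": 0,"ry": 0,"rz": 0,"gripper": -0.4}
    - {"dx": 0,"dy": 0,"dz": 0,"rx": 0,"ry": 0,"rz": 0,"gripper": -0.4}
    - {"dx": 0,"dy": 0,"dz": 0,"rx": 0,"ry": 0,"rz": 0,"gripper": -0.4}
    - {"dx": 0,"dy": 0,"dz": 0,"rx": 0,"ry": 0,"rz": 0,"gripper": -0.4}

```text
time_s: 7.05
tool_pos: [0.5972, 0.2746, 0.2033]
eef_rot: [[-0.998, -0.06, 0.0], [-0.06, 0.998, -0.0], [-0.0, -0.0, -1.0]]
contact_force: [-0.6, -0.0, -0.6]
width: 0.647
grasp_force: 0.0
```

drive_tool:
  steps:
    - {"dx": 0,"dy": 0,"dz": -0.2,"rx": 0,"ry": 0,"rz": 0,"gripper": -0.4}
    - {"dx": 0,"dy": 0,"dz": -0.4,"rx": 0,"ry": 0,"rz": 0,"gripper": -0.4}
    - {"dx": 0,"dy": -0.3,"dz": -0.7,"rx": 0,"ry": 0,"rz": 0.03,"gripper": -0.4}
    - {"dx": 0.2,"dy": -0.6,"dz": -0.8,"rx": 0,"ry": 0,"rz": 0.06,"gripper": -0.4}
    - {"dx": 0.4,"dy": -1,"dz": -0.8,"rx": 0,"ry": 0,"rz": 0.11,"gripper": -0.4}
    - {"dx": 0.6,"dy": -1,"dz": -0.8,"rx": 0,"ry": 0,"rz": 0.17,"gripper": -0.4}
    - {"dx": 0.6,"dy": -1,"dz": -0.8,"rx": 0,"ry": 0,"rz": 0.23,"gripper": -0.4}
    - {"dx": 0.6,"dy": -1,"dz": -0.8,"rx": 0,"ry": 0,"rz": 0.28,"gripper": -0.4}

```text
time_s: 7.72
tool_pos: [0.5307, 0.1491, 0.3]
eef_rot: [[-0.86, 0.51, 0.001], [0.51, 0.86, -0.0], [-0.001, 0.0, -1.0]]
contact_force: [-0.4, -0.4, -0.3]
width: 0.702
grasp_force: 0.0
```

```bash
python3 - <<'E'
from h import *
np.set_printoptions(precision=4,suppress=True)
o=robot.observe();print(o["tool_pos"],o["eef_rot"])
P=[.6915,.2818];yaw=.0613
for c in("top","scene"):
    im=vision.read_camera(c);cv2.imwrite(f"pics/{c}1.png",im);cal=vision.calibration(c)
    h=cv2.cvtColor(im,cv2.COLOR_BGR2HSV);m=cv2.inRange(h,(5,150,100),(18,255,255))
    n,_,st,ce=cv2.connectedComponentsWithStats(m)
    for i in range(1,n):
        if st[i,4]>25: print(c,"orange",st[i,:2],st[i,4],ce[i])
    for r in vision.spot_point(c,"screen_tab")[:2]: print(c,r)
    for a in(.9,1.0,1.05,1.1,1.2):
        d=.187*np.cos(a);print(a,proj(cal,[P[0]-d*np.cos(yaw),P[1]-d*np.sin(yaw),.051+.187*np.sin(a)]))
a=cv2.imread("pics/scene1.png")[200:380,290:470]
cv2.imwrite("pics/crop1.png",np.hstack([cv2.resize(x,(400,400),interpolation=2) for x in(a,cv2.imread("pics/top1.png")[160:300,150:290])]))
E
```

```text
[0.5307 0.1491 0.3   ] [[-0.8604  0.5096  0.0009]
 [ 0.5096  0.8604 -0.0002]
 [-0.0008  0.0003 -1.    ]]
top orange [414 181] 30 [416.5 183. ]
top orange [383 183] 33 [386.3939 185.4545]
top orange [393 182] 31 [396.3871 184.6129]
top orange [404 182] 29 [406.4138 183.931 ]
top orange [363 185] 31 [366.3871 186.9677]
top orange [373 184] 33 [376.4242 186.303 ]
top orange [343 187] 30 [346.4667 189.0333]
top orange [353 186] 30 [356.4667 188.0333]
top orange [333 188] 30 [336.4667 190.0333]
top orange [405 193] 42 [407.8095 196.1429]
top orange [415 192] 42 [417.8095 195.1429]
top orange [385 195] 43 [387.7209 198.    ]
top orange [395 194] 44 [397.7955 197.    ]
top orange [355 197] 43 [357.7442 200.2791]
top orange [365 196] 44 [367.75   199.8409]
top orange [375 196] 43 [377.7442 198.9302]
top orange [335 199] 45 [337.7333 202.0667]
top orange [345 198] 42 [347.6667 201.2143]
top orange [486 200] 29 [487.6897 209.931 ]
top orange [  0 373] 119 [ 14.3782 374.4874]
0.9 [208.7124 226.9853]
1.0 [207.3446 219.0644]
1.05 [206.7007 214.9558]
1.1 [206.0867 210.7665]
1.2 [204.9583 202.2043]
scene orange [ 0 88] 182 [14.4945 98.4231]
scene orange [ 31 149] 263 [ 60.6958 161.5057]
scene orange [184 181] 236 [196.2924 191.8347]
scene orange [369 272] 150 [376.0533 279.88  ]
scene orange [587 302] 197 [613.5431 314.8629]
scene orange [392 356] 27 [394.3333 358.8889]
scene {'uv': [376.2, 281.5], 'confidence': 0.58}
scene {'uv': [255.0, 169.2], 'confidence': 0.35}
0.9 [383.8657 277.1242]
1.0 [380.3476 278.382 ]
1.05 [378.4347 279.2611]
1.1 [376.4246 280.3074]
1.2 [372.1305 282.8998]
```

View pics/crop1.png

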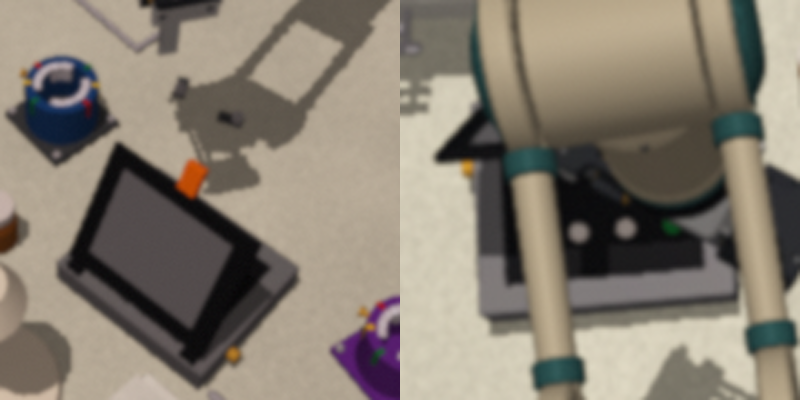

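The screen stands at about 1.06 to 1.08 rad, with the tab at scene (376,280), and it is released. Next is the lid.

drive_tool:
  steps:
    - {"dx": -0.25,"dy": -0.25,"dz": 0,"rx": 0,"ry": 0,"rz": 0,"gripper": -0.4}
    - {"dx": -0.45,"dy": -0.5,"dz": 0,"rx": 0,"ry": 0,"rz": 0,"gripper": -0.4}
    - {"dx": -0.53,"dy": -0.75,"dz": 0,"rx": 0,"ry": 0,"rz": 0.02,"gripper": -0.4}
    - {"dx": -0.53,"dy": -1,"dz": 0,"rx": 0,"ry": 0,"rz": 0.02,"gripper": -0.4}
    - {"dx": -0.53,"dy": -1,"dz": 0,"rx": 0,"ry": 0,"rz": 0.02,"gripper": -0.4}
    - {"dx": -0.53,"dy": -1,"dz": 0,"rx": 0,"ry": 0,"rz": 0.02,"gripper": -0.4}
    - {"dx": -0.53,"dy": -1,"dz": 0,"rx": 0,"ry": 0,"rz": 0.02,"gripper": -0.4}
    - {"dx": -0.53,"dy": -1,"dz": 0,"rx": 0,"ry": 0,"rz": 0.02,"gripper": -0.4}

```text
time_s: 8.58
tool_pos: [0.5279, 0.0162, 0.2989]
eef_rot: [[-0.844, 0.537, 0.0], [0.537, 0.844, 0.001], [0.0, 0.001, -1.0]]
contact_force: [-0.3, 0.2, -0.4]
width: 0.7
grasp_force: 0.0
```

drive_tool:
  steps:
    - {"dx": -0.25,"dy": -0.25,"dz": 0,"rx": 0,"ry": 0,"rz": 0,"gripper": -0.4}
    - {"dx": -0.45,"dy": -0.5,"dz": 0,"rx": 0,"ry": 0,"rz": 0,"gripper": -0.4}
    - {"dx": -0.53,"dy": -0.75,"dz": 0,"rx": 0,"ry": 0,"rz": 0,"gripper": -0.4}
    - {"dx": -0.53,"dy": -1,"dz": 0,"rx": 0,"ry": 0,"rz": 0,"gripper": -0.4}
    - {"dx": -0.53,"dy": -1,"dz": 0,"rx": 0,"ry": 0,"rz": 0,"gripper": -0.4}
    - {"dx": -0.53,"dy": -1,"dz": 0,"rx": 0,"ry": 0,"rz": 0,"gripper": -0.4}
    - {"dx": -0.53,"dy": -1,"dz": 0,"rx": 0,"ry": 0,"rz": 0,"gripper": -0.4}
    - {"dx": -0.53,"dy": -1,"dz": 0,"rx": 0,"ry": 0,"rz": 0,"gripper": -0.4}

```text
time_s: 9.25
tool_pos: [0.517, -0.1187, 0.299]
eef_rot: [[-0.844, 0.536, 0.001], [0.536, 0.844, 0.001], [-0.0, 0.001, -1.0]]
contact_force: [0.6, -0.1, -0.4]
width: 0.702
grasp_force: 0.0
```

drive_tool:
  steps:
    - {"dx": -0.25,"dy": -0.25,"dz": 0.1,"rx": 0,"ry": 0,"rz": 0,"gripper": -0.4}
    - {"dx": -0.45,"dy": -0.5,"dz": 0.2,"rx": 0,"ry": 0,"rz": 0,"gripper": -0.4}
    - {"dx": -0.53,"dy": -0.75,"dz": 0.4,"rx": 0,"ry": 0,"rz": 0,"gripper": -0.4}
    - {"dx": -0.53,"dy": -1,"dz": 0.6,"rx": 0,"ry": 0,"rz": 0,"gripper": -0.4}
    - {"dx": -0.53,"dy": -1,"dz": 0.8,"rx": 0,"ry": 0,"rz": 0,"gripper": -0.4}
    - {"dx": -0.53,"dy": -1,"dz": 0.8,"rx": 0,"ry": 0,"rz": 0,"gripper": -0.4}
    - {"dx": -0.53,"dy": -1,"dz": 0.8,"rx": 0,"ry": 0,"rz": 0,"gripper": -0.4}
    - {"dx": -0.53,"dy": -1,"dz": 0.8,"rx": 0,"ry": 0,"rz": 0,"gripper": -0.4}

```text
time_s: 9.92
tool_pos: [0.5068, -0.2548, 0.2043]
eef_rot: [[-0.844, 0.537, 0.002], [0.537, 0.844, -0.001], [-0.002, 0.001, -1.0]]
contact_force: [-0.1, 0.7, 0.7]
width: 0.704
grasp_force: 0.0
```

```bash
python3 - <<'E'
from h import *
np.set_printoptions(precision=4,suppress=True)
o=robot.observe();print(o["tool_pos"],o["eef_rot"],o["joints"],o["time_s"])
cal=vision.calibration("wrist");im=vision.read_camera("wrist");cv2.imwrite("pics/w4.png",im)
np.save("calw4.npy",cal,allow_pickle=True)
for n,z in(("lid_grip",.045),("lid",0)):
  for r in vision.spot_point("wrist",n)[:2]: print(n,r,at_z(cal,r["uv"],z))
# pictures of the screen, arm away
ct=vision.calibration("top");t=vision.read_camera("top");cv2.imwrite("pics/top2.png",t)
h=cv2.cvtColor(t,cv2.COLOR_BGR2HSV);m=cv2.inRange(h,(5,150,100),(18,255,255))
n,_,st,ce=cv2.connectedComponentsWithStats(m)
print([ce[i] for i in range(1,n) if st[i,4]>25 and 180<ce[i][0]<240])
E
```

```text
[ 0.5068 -0.2548  0.2043] [[-0.8438  0.5367  0.0022]
 [ 0.5367  0.8438 -0.0006]
 [-0.0022  0.0006 -1.    ]] [-0.5889  0.2636  1.5253  0.0007  1.3505 -1.5934] 9.9167
lid_grip {'uv': [299.7, 234.8], 'confidence': 0.63} [ 0.5043 -0.2738  0.045 ]
lid {'uv': [305.4, 226.2], 'confidence': 0.98} [ 0.5069 -0.27    0.    ]
[array([204.9106, 213.5203])]
```

View pics/w4.png

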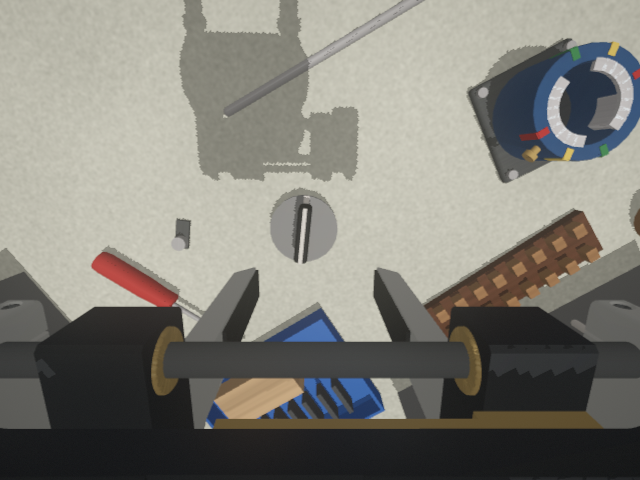

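The lid shows at (304,227) with its white line from about (307,207) to (302,262), and the slot pot at upper right. The top view agrees with a screen angle of about 1.06. I'll extract the bar line precisely.

```bash
python3 - <<'E'
from h import *
np.set_printoptions(precision=4,suppress=True)
cal=np.load("calw4.npy",allow_pickle=True).item();im=cv2.imread("pics/w4.png")
g=cv2.cvtColor(im,cv2.COLOR_BGR2GRAY)
m=(g>185).astype(np.uint8);m[:195]=0;m[270:]=0;m[:,:285]=0;m[:,322:]=0
n,l,st,ce=cv2.connectedComponentsWithStats(m)
for i in range(1,n):
    if st[i,4]>30:
        ys,xs=np.where(l==i);W=np.array([at_z(cal,(x,y),.057)[:2] for x,y in zip(xs,ys)])
        u,s,v=np.linalg.svd(W-W.mean(0));d=v[0]*np.sign(v[0][0]);e=(W-W.mean(0))@d
        print(st[i],"centre",(W[e.argmax()]+W[e.argmin()])/2,W.mean(0),"len",np.ptp(e),"yaw",np.degrees(np.arctan2(d[1],d[0])))
# disc: grey ellipse at z=.021
h=cv2.cvtColor(im,cv2.COLOR_BGR2HSV)
d=cv2.inRange(g,120,160)&cv2.inRange(h,(0,0,0),(180,18,255));d[:190]=0;d[265:]=0;d[:,:268]=0;d[:,340:]=0
d=cv2.morphologyEx(d,2,np.ones((3,3)))
c=max(cv2.findContours(d,0,1)[0],key=cv2.contourArea);hull=cv2.convexHull(c)[:,0]
W=np.array([at_z(cal,p,.021)[:2] for p in hull],dtype=np.float32);print("disc",cv2.minEnclosingCircle(W))
# pot: marks in top image (green at rim)
ct=vision.calibration("top")
for nm,src,c in(("top0","pics/top0.png",ct),("w4","pics/w4.png",cal)):
    h=cv2.cvtColor(cv2.imread(src),cv2.COLOR_BGR2HSV)
    for col,lo,hi in(("green",(50,120,60),(80,255,255)),("red",(172,150,100),(180,255,255)),("yel",(20,140,120),(28,255,255))):
        m=cv2.inRange(h,lo,hi);n,_,st,ce=cv2.connectedComponentsWithStats(m)
        for i in range(1,n):
            w=at_z(c,ce[i],.092)
            if st[i,4]>3 and abs(w[0]-.53)<.06 and abs(w[1])<.07: print(nm,col,st[i,4],ce[i],w[:2])
for r in vision.spot_point("wrist","pot_mouth")[:1]: print(r)
E
```

```text
[285 209  37  61 494] centre [ 0.5041 -0.2784] [ 0.522  -0.2809] len 0.06294651118596735 yaw -33.5377146857343
disc ((0.5094959735870361, -0.26424336433410645), 0.036218419671058655)
top0 green 9 [330.5556 271.2222] [0.4868 0.0108]
top0 red 10 [350.7 251.2] [ 0.5329 -0.0375]
top0 red 9 [313.1111 252.8889] [0.5311 0.0505]
top0 yel 10 [345.5 239. ] [ 0.5623 -0.0262]
top0 yel 12 [318.3333 265.3333] [0.5013 0.0389]
{'uv': [588.3, 101.3], 'confidence': 0.73}
```

```bash
python3 - <<'E'
from h import *
np.set_printoptions(precision=4,suppress=True)
cal=np.load("calw4.npy",allow_pickle=True).item();im=cv2.imread("pics/w4.png")
h=cv2.cvtColor(im,cv2.COLOR_BGR2HSV);g=cv2.cvtColor(im,cv2.COLOR_BGR2GRAY)
def fit(mask,z):
    ys,xs=np.where(mask);W=np.array([at_z(cal,(x,y),z)[:2] for x,y in zip(xs,ys)])
    d=np.linalg.svd(W-W.mean(0),full_matrices=False)[2][0];d*=np.sign(d[0]);e=(W-W.mean(0))@d
    return W.mean(0),(W[e.argmax()]+W[e.argmin()])/2,np.ptp(e),np.degrees(np.arctan2(d[1],d[0])),len(xs)
roi=np.zeros(g.shape,bool);roi[200:266,290:316]=1
n,l,st,ce=cv2.connectedComponentsWithStats(((g>170)&roi).astype(np.uint8))
for i in range(1,n):
    if st[i,4]>20: print(st[i],fit(l==i,.057))
for r in range(203,266,6): print(r,g[r,288:322])
E
```

```text
[290 209  26  57 309] (array([ 0.5131, -0.2757]), array([ 0.5037, -0.275 ]), np.float64(0.058820101409996085), np.float64(-34.747174757616726), 309)
203 [145 145 145 145 145 145 145 122  97  97  97  97  95  92  84  93 102 109
 114 121 119 104 130 146 146 146 146 146 146 147 146 146 146 147]
209 [146 145 145 145 146 141 139 117  98  96  75  56  59  58  88 184 209 209
 192 133  57  56  54  65 126 146 146 146 146 146 147 147 147 146]
215 [145 145 145 145 144 145 120  96  96  80  61  59  62  61 159 201 209 209
 167  84  68  64  60 102 137 146 146 146 146 146 146 146 146 147]
221 [145 145 145 145 145 121  96  97  89  69  58  61  62 118 189 209 210 192
 134  69  66  60  71 126 145 146 146 146 146 146 146 147 146 146]
227 [145 144 145 145 145 141 117  97  79  61  61  62  63 181 210 209 209 162
  68  67  64  60 122 146 146 145 146 146 147 147 146 147 147 147]
233 [145 145 145 145 121  97  97  89  70  59  63  63 128 192 209 210 178 107
  69  64  61  88 132 146 146 146 146 147 146 147 147 147 147 147]
239 [145 145 145 146 121  97  97  77  59  62  63  70 181 210 210 194 138  68
  67  63  69 126 146 146 146 147 147 147 147 147 147 147 147 146]
245 [145 145 145 145 121  97  84  65  60  64  64 153 199 209 209 169  86  67
  64  61 103 137 146 146 146 146 147 147 147 147 147 147 147 147]
251 [144 144 144 145 144 144 108  60  62  65  85 183 209 209 194 137  68  66
  63  72 126 145 146 146 146 146 146 146 146 146 146 146 146 146]
257 [159 149 145 144 144 118  74  63  65  65 152 198 209 209 167  83  67  64
  60 123 145 145 146 145 145 145 145 146 146 146 150 156 172 191]
263 [194 193 192 193 195 198 198 197 197 185 196 207 208 192 152 131 142 179
 193 191 189 189 191 194 196 198 198 197 195 196 196 195 194 193]
```

```bash
python3 - <<'E'
from h import *
cal=np.load("calw4.npy",allow_pickle=True).item()
a,b=at_z(cal,(304.8,206.5),.057)[:2],at_z(cal,(299.4,262.5),.057)[:2]
d=b-a;print(a,b,(a+b)/2,np.linalg.norm(d),np.degrees(np.arctan2(d[1],d[0])))
R=robot.observe()["eef_rot"];print(np.array(R).T@np.r_[(a+b)/2-robot.observe()["tool_pos"][:2],0],np.degrees(np.arctan2(R[1][1],R[0][1])))
print([proj(cal,np.r_[(a+b)/2+.038*np.array([np.cos(t),np.sin(t)]),.021]).round(0).tolist() for t in np.arange(0,6.2,1.57)])
E
```

```text
[ 0.48099035 -0.25186925] [ 0.5266733  -0.28806311] [ 0.50383182 -0.26996618] 0.05828316409439832 -38.38920803919009
[-5.80059473e-03 -1.37036732e-02  1.39355003e-05] 57.50719637889941
[[322.0, 255.0], [332.0, 210.0], [284.0, 199.0], [275.0, 245.0]]
```

drive_tool:
  steps:
    - {"dx": -0.02,"dy": -0.05,"dz": 0.15,"rx": 0,"ry": 0,"rz": 0.02,"gripper": -0.4}
    - {"dx": -0.048,"dy": -0.114,"dz": 0.4,"rx": 0,"ry": 0,"rz": 0.049,"gripper": -0.4}
    - {"dx": -0.048,"dy": -0.114,"dz": 0.65,"rx": 0,"ry": 0,"rz": 0.049,"gripper": -0.4}
    - {"dx": -0.048,"dy": -0.114,"dz": 0.85,"rx": 0,"ry": 0,"rz": 0.049,"gripper": -0.4}
    - {"dx": -0.048,"dy": -0.114,"dz": 0.95,"rx": 0,"ry": 0,"rz": 0.049,"gripper": -0.4}
    - {"dx": -0.048,"dy": -0.114,"dz": 1,"rx": 0,"ry": 0,"rz": 0.049,"gripper": -0.4}
    - {"dx": -0.048,"dy": -0.114,"dz": 1,"rx": 0,"ry": 0,"rz": 0.049,"gripper": -0.4}
    - {"dx": -0.048,"dy": -0.114,"dz": 1,"rx": 0,"ry": 0,"rz": 0.049,"gripper": -0.4}

```text
time_s: 10.83
tool_pos: [0.5035, -0.2705, 0.0838]
eef_rot: [[-0.783, 0.622, 0.001], [0.622, 0.783, -0.001], [-0.001, 0.0, -1.0]]
contact_force: [0.3, -0.3, 0.3]
width: 0.702
grasp_force: 0.0
```

```bash
python3 - <<'E'
from h import *
np.set_printoptions(precision=4,suppress=True)
o=robot.observe();print(o["tool_pos"],o["eef_rot"][0])
cal=vision.calibration("wrist");im=vision.read_camera("wrist");cv2.imwrite("pics/w5.png",im)
c=np.array([.5038,-.27]);d=.029*np.array([np.cos(-.67),np.sin(-.67)])
print([proj(cal,np.r_[c+s*d,.057]) for s in(-1,0,1)])
E
```

```text
[ 0.5035 -0.2705  0.0838] [-0.7833  0.6216  0.0013]
[array([317.6455, 224.845 ]), array([317.6182, 268.5092]), array([317.5926, 309.4277])]
```

View pics/w5.png

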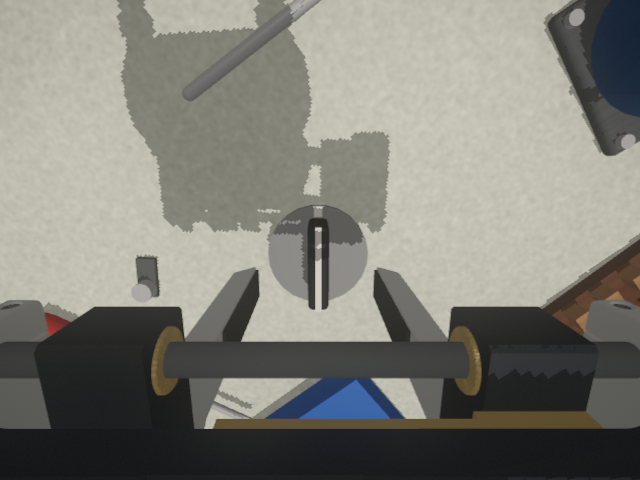

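The bar is aligned and centred between the fingers, column 318, rows 226-310. I descend and grip.

drive_tool:
  steps:
    - {"dx": 0,"dy": 0,"dz": 0.15,"rx": 0,"ry": 0,"rz": 0,"gripper": -0.4}
    - {"dx": 0,"dy": 0,"dz": 0.3,"rx": 0,"ry": 0,"rz": 0,"gripper": -0.4}
    - {"dx": 0,"dy": 0,"dz": 0.42,"rx": 0,"ry": 0,"rz": 0,"gripper": -0.4}
    - {"dx": 0,"dy": 0,"dz": 0.47,"rx": 0,"ry": 0,"rz": 0,"gripper": -0.2}
    - {"dx": 0,"dy": 0,"dz": 0.47,"rx": 0,"ry": 0,"rz": 0,"gripper": 0.2}
    - {"dx": 0,"dy": 0,"dz": 0.47,"rx": 0,"ry": 0,"rz": 0,"gripper": 0.5}
    - {"dx": 0,"dy": 0,"dz": 0.47,"rx": 0,"ry": 0,"rz": 0,"gripper": 1}
    - {"dx": 0,"dy": 0,"dz": 0.47,"rx": 0,"ry": 0,"rz": 0,"gripper": 1}
  grip_force: 35

```text
time_s: 11.55
tool_pos: [0.5037, -0.2709, 0.0278]
eef_rot: [[-0.783, 0.622, 0.002], [0.622, 0.783, -0.001], [-0.003, 0.0, -1.0]]
contact_force: [0.3, 0.5, -0.4]
width: 0.381
grasp_force: 0.0
```

drive_tool:
  steps:
    - {"dx": 0,"dy": 0,"dz": 0,"rx": 0,"ry": 0,"rz": 0,"gripper": 1}
    - {"dx": 0,"dy": 0,"dz": 0,"rx": 0,"ry": 0,"rz": 0,"gripper": 1}
    - {"dx": 0,"dy": 0,"dz": 0,"rx": 0,"ry": 0,"rz": 0,"gripper": 1}
    - {"dx": 0,"dy": 0,"dz": 0,"rx": 0,"ry": 0,"rz": 0,"gripper": 1}
    - {"dx": 0,"dy": 0,"dz": 0,"rx": 0,"ry": 0,"rz": 0,"gripper": 1}
    - {"dx": 0,"dy": 0,"dz": 0,"rx": 0,"ry": 0,"rz": 0,"gripper": 1}
    - {"dx": 0,"dy": 0,"dz": 0,"rx": 0,"ry": 0,"rz": 0,"gripper": 1}
    - {"dx": 0,"dy": 0,"dz": 0,"rx": 0,"ry": 0,"rz": 0,"gripper": 1}

```text
time_s: 12.22
tool_pos: [0.5031, -0.2702, 0.0269]
eef_rot: [[-0.783, 0.622, 0.001], [0.622, 0.783, 0.0], [-0.001, 0.0, -1.0]]
contact_force: [0.4, 2.0, 4.7]
width: 0.146
grasp_force: 35.0
```

drive_tool:
  steps:
    - {"dx": 0,"dy": 0,"dz": -0.15,"rx": 0,"ry": 0,"rz": 0,"gripper": 1}
    - {"dx": 0,"dy": 0,"dz": -0.35,"rx": 0,"ry": 0,"rz": 0,"gripper": 1}
    - {"dx": 0.1,"dy": 0.2,"dz": -0.6,"rx": 0,"ry": 0,"rz": -0.05,"gripper": 1}
    - {"dx": 0.2,"dy": 0.4,"dz": -0.85,"rx": 0,"ry": 0,"rz": -0.1,"gripper": 1}
    - {"dx": 0.35,"dy": 0.65,"dz": -1,"rx": 0,"ry": 0,"rz": -0.15,"gripper": 1}
    - {"dx": 0.5,"dy": 0.85,"dz": -1,"rx": 0,"ry": 0,"rz": -0.2,"gripper": 1}
    - {"dx": 0.5,"dy": 1,"dz": -1,"rx": 0,"ry": 0,"rz": -0.25,"gripper": 1}
    - {"dx": 0.5,"dy": 1,"dz": -1,"rx": 0,"ry": 0,"rz": -0.282,"gripper": 1}

```text
time_s: 12.88
tool_pos: [0.5312, -0.1358, 0.1465]
eef_rot: [[-0.997, 0.073, 0.001], [0.073, 0.997, 0.001], [-0.001, 0.001, -1.0]]
contact_force: [0.4, -0.7, -1.3]
width: 0.146
grasp_force: 35.0
```

drive_tool:
  steps:
    - {"dx": 0,"dy": 0.1,"dz": -0.1,"rx": 0,"ry": 0,"rz": 0,"gripper": 1}
    - {"dx": 0,"dy": 0.2,"dz": -0.3,"rx": 0,"ry": 0,"rz": 0,"gripper": 1}
    - {"dx": 0,"dy": 0.3,"dz": -0.5,"rx": 0,"ry": 0,"rz": 0,"gripper": 1}
    - {"dx": 0,"dy": 0.3,"dz": -0.6,"rx": 0,"ry": 0,"rz": 0,"gripper": 1}
    - {"dx": 0,"dy": 0.3,"dz": -0.6,"rx": 0,"ry": 0,"rz": 0,"gripper": 1}
    - {"dx": 0,"dy": 0.3,"dz": -0.6,"rx": 0,"ry": 0,"rz": 0,"gripper": 1}
    - {"dx": 0,"dy": 0.3,"dz": -0.6,"rx": 0,"ry": 0,"rz": 0,"gripper": 1}
    - {"dx": 0,"dy": 0.3,"dz": -0.6,"rx": 0,"ry": 0,"rz": 0,"gripper": 1}

```text
time_s: 13.55
tool_pos: [0.5322, -0.1032, 0.2168]
eef_rot: [[-0.997, 0.081, -0.003], [0.081, 0.997, 0.001], [0.003, 0.001, -1.0]]
contact_force: [0.8, 1.1, -2.1]
width: 0.146
grasp_force: 35.0
```

```bash
python3 - <<'E'
from h import *
np.set_printoptions(precision=4,suppress=True)
o=robot.observe();print(o["tool_pos"],o["eef_rot"],o["joints"],o["time_s"])
cal=vision.calibration("wrist");im=vision.read_camera("wrist");cv2.imwrite("pics/w6.png",im)
np.save("calw6.npy",cal,allow_pickle=True)
for r in vision.spot_point("wrist","pot_mouth")[:2]: print(r,at_z(cal,r["uv"],.08),at_z(cal,r["uv"],.092))
h=cv2.cvtColor(im,cv2.COLOR_BGR2HSV)
for col,lo,hi in(("green",(45,100,50),(85,255,255)),("red",(170,140,90),(180,255,255)),("yel",(20,130,110),(30,255,255))):
    m=cv2.inRange(h,lo,hi);n,_,st,ce=cv2.connectedComponentsWithStats(m)
    for i in range(1,n):
        if st[i,4]>10: print(col,st[i],ce[i],at_z(cal,ce[i],.08)[:2])
E
```

```text
[ 0.5322 -0.1032  0.2168] [[-0.9967  0.081  -0.0033]
 [ 0.081   0.9967  0.0009]
 [ 0.0034  0.0006 -1.    ]] [-0.3197  0.2221  1.5514 -0.0002  1.3715 -1.8095] 13.55
{'uv': [423.9, 227.3], 'confidence': 0.93} [0.5352 0.0016 0.08  ] [ 0.5324 -0.0022  0.092 ]
green [427 176   7  11  67] [430.4478 181.0746] [0.4913 0.0079]
green [602 239  16  15 184] [609.5489 246.2554] [0.569  0.1836]
green [420 265   6   8  44] [422.6136 268.5909] [0.5773 0.0001]
```

View pics/w6.png

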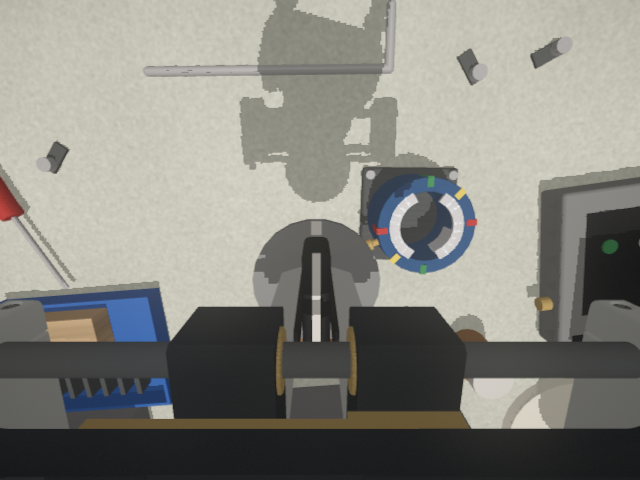

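The lid is held, and the blue pot's green marks are at (430,181) and (423,269). That puts the pot centre at about (0.534, 0.005) with yaw -5°. I move above it.

drive_tool:
  steps:
    - {"dx": 0.06,"dy": 0.2,"dz": 0,"rx": 0,"ry": 0,"rz": 0,"gripper": 1}
    - {"dx": 0.06,"dy": 0.5,"dz": 0,"rx": 0,"ry": 0,"rz": 0,"gripper": 1}
    - {"dx": 0.06,"dy": 0.8,"dz": 0.1,"rx": 0,"ry": 0,"rz": 0,"gripper": 1}
    - {"dx": 0.06,"dy": 0.9,"dz": 0.3,"rx": 0,"ry": 0,"rz": 0,"gripper": 1}
    - {"dx": 0.06,"dy": 0.9,"dz": 0.5,"rx": 0,"ry": 0,"rz": 0,"gripper": 1}
    - {"dx": 0.06,"dy": 0.9,"dz": 0.72,"rx": 0,"ry": 0,"rz": 0,"gripper": 1}
    - {"dx": 0.06,"dy": 0.9,"dz": 0.72,"rx": 0,"ry": 0,"rz": 0,"gripper": 1}
    - {"dx": 0.06,"dy": 0.9,"dz": 0.72,"rx": 0,"ry": 0,"rz": 0,"gripper": 1}

```text
time_s: 14.32
tool_pos: [0.5335, 0.0052, 0.1308]
eef_rot: [[-0.997, 0.08, -0.004], [0.08, 0.997, 0.0], [0.004, 0.0, -1.0]]
contact_force: [0.8, -0.3, -1.1]
width: 0.148
grasp_force: 35.0
```

```bash
python3 - <<'E'
from h import *
np.set_printoptions(precision=4,suppress=True)
o=robot.observe();print(o["tool_pos"],o["eef_rot"][0],o["contact_force"],o["time_s"])
cal=vision.calibration("wrist");im=vision.read_camera("wrist");cv2.imwrite("pics/w7.png",im)
np.save("calw7.npy",cal,allow_pickle=True)
cs=vision.calibration("scene");s=vision.read_camera("scene");cv2.imwrite("pics/scene2.png",s)
h=cv2.cvtColor(im,cv2.COLOR_BGR2HSV)
for col,lo,hi in(("green",(45,100,50),(85,255,255)),("red",(170,140,90),(180,255,255)),("red2",(0,160,90),(4,255,255)),("yel",(20,130,110),(30,255,255))):
    m=cv2.inRange(h,lo,hi);n,_,st,ce=cv2.connectedComponentsWithStats(m)
    for i in range(1,n):
        if st[i,4]>10: print(col,st[i],ce[i],at_z(cal,ce[i],.08)[:2])
t=np.arange(0,2*np.pi,.02)
tp=np.array(o["tool_pos"]);
for c,I,z,r,k in((cal,im,tp[2]-.0269+.021,.038,tp[:2]),(cal,im,.08,.048,np.array([.534,.005])),(cs,s,tp[2]-.0269+.021,.038,tp[:2]),(cs,s,.08,.048,np.array([.534,.005]))):
    p=np.array([proj(c,[k[0]+r*np.cos(a),k[1]+r*np.sin(a),z]) for a in t]).round().astype(int)
    for x,y in p:
        if 0<=x<640 and 0<=y<480: I[y,x]=(255,0,255)
A=cv2.resize(im[150:330,230:410],(400,400),interpolation=2);B=cv2.resize(s[190:280,270:360],(400,400),interpolation=2)
cv2.imwrite("pics/crop2.png",np.hstack([A,B]))
E
```

```text
[0.5335 0.0052 0.1308] [-0.9967  0.0805 -0.0042] [ 0.7746 -0.2758 -1.0722] 14.3167
green [311 191   9  17 149] [315.0537 199.1946] [0.4908 0.0079]
green [557 273  22  18 309] [567.5858 281.5178] [0.5659 0.188 ]
yel [351 209  13  15  98] [356.949  216.2653] [0.505  0.0362]
```

View pics/crop2.png

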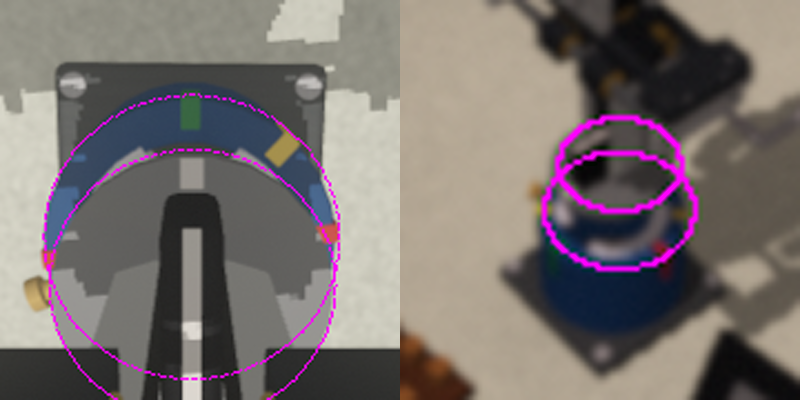

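The overlays match both the lid disc and the pot rim (rim at z 0.08). I shift about 0.7 mm and descend carefully.

drive_tool:
  steps:
    - {"dx": 0,"dy": -0.006,"dz": 0.05,"rx": 0,"ry": 0,"rz": 0.002,"gripper": 1}
    - {"dx": 0,"dy": -0.006,"dz": 0.1,"rx": 0,"ry": 0,"rz": 0.002,"gripper": 1}
    - {"dx": 0,"dy": -0.006,"dz": 0.15,"rx": 0,"ry": 0,"rz": 0.002,"gripper": 1}
    - {"dx": 0,"dy": -0.006,"dz": 0.18,"rx": 0,"ry": 0,"rz": 0.002,"gripper": 1}
    - {"dx": 0,"dy": -0.006,"dz": 0.2,"rx": 0,"ry": 0,"rz": 0.002,"gripper": 1}
    - {"dx": 0,"dy": -0.006,"dz": 0.22,"rx": 0,"ry": 0,"rz": 0.002,"gripper": 1}
    - {"dx": 0,"dy": -0.006,"dz": 0.24,"rx": 0,"ry": 0,"rz": 0.002,"gripper": 1}
    - {"dx": 0,"dy": -0.006,"dz": 0.24,"rx": 0,"ry": 0,"rz": 0.002,"gripper": 1}

```text
time_s: 15.08
tool_pos: [0.5345, 0.0045, 0.1029]
eef_rot: [[-0.996, 0.085, -0.001], [0.085, 0.996, 0.0], [0.001, 0.0, -1.0]]
contact_force: [-2.1, 0.1, -1.8]
width: 0.146
grasp_force: 35.0
```

drive_tool:
  steps:
    - {"dx": 0,"dy": 0,"dz": 0.02,"rx": 0,"ry": 0,"rz": 0,"gripper": 1}
    - {"dx": 0,"dy": 0,"dz": 0.04,"rx": 0,"ry": 0,"rz": 0,"gripper": 1}
    - {"dx": 0,"dy": 0,"dz": 0.055,"rx": 0,"ry": 0,"rz": 0,"gripper": 1}
    - {"dx": 0,"dy": 0,"dz": 0.07,"rx": 0,"ry": 0,"rz": 0,"gripper": 1}
    - {"dx": 0,"dy": 0,"dz": 0.08,"rx": 0,"ry": 0,"rz": 0,"gripper": 1}
    - {"dx": 0,"dy": 0,"dz": 0.09,"rx": 0,"ry": 0,"rz": 0,"gripper": 1}
    - {"dx": 0,"dy": 0,"dz": 0.09,"rx": 0,"ry": 0,"rz": 0,"gripper": 1}
    - {"dx": 0,"dy": 0,"dz": 0.09,"rx": 0,"ry": 0,"rz": 0,"gripper": 1}

```text
time_s: 15.75
tool_pos: [0.5348, 0.0044, 0.0925]
eef_rot: [[-0.996, 0.085, -0.0], [0.085, 0.996, 0.0], [0.0, 0.0, -1.0]]
contact_force: [-0.8, -0.7, -1.9]
width: 0.147
grasp_force: 35.0
```

drive_tool:
  steps:
    - {"dx": 0,"dy": 0,"dz": 0.005,"rx": 0,"ry": 0,"rz": 0.01,"gripper": 1}
    - {"dx": 0,"dy": 0,"dz": 0.005,"rx": 0,"ry": 0,"rz": 0.03,"gripper": 1}
    - {"dx": 0,"dy": 0,"dz": 0.005,"rx": 0,"ry": 0,"rz": 0.06,"gripper": 1}
    - {"dx": 0,"dy": 0,"dz": 0.005,"rx": 0,"ry": 0,"rz": 0.09,"gripper": 1}
    - {"dx": 0,"dy": 0,"dz": 0.005,"rx": 0,"ry": 0,"rz": 0.12,"gripper": 1}
    - {"dx": 0,"dy": 0,"dz": 0.005,"rx": 0,"ry": 0,"rz": 0.15,"gripper": 1}
    - {"dx": 0,"dy": 0,"dz": 0.005,"rx": 0,"ry": 0,"rz": 0.17,"gripper": 1}
    - {"dx": 0,"dy": 0,"dz": 0.005,"rx": 0,"ry": 0,"rz": 0.175,"gripper": 1}

```text
time_s: 16.42
tool_pos: [0.5348, 0.0046, 0.092]
eef_rot: [[-0.899, 0.438, 0.0], [0.438, 0.899, 0.0], [0.0, 0.0, -1.0]]
contact_force: [-0.8, 2.0, -1.7]
width: 0.145
grasp_force: 35.0
```

drive_tool:
  steps:
    - {"dx": 0,"dy": 0,"dz": 0,"rx": 0,"ry": 0,"rz": 0.01,"gripper": 1}
    - {"dx": 0,"dy": 0,"dz": 0,"rx": 0,"ry": 0,"rz": 0.03,"gripper": 1}
    - {"dx": 0,"dy": 0,"dz": 0,"rx": 0,"ry": 0,"rz": 0.06,"gripper": 1}
    - {"dx": 0,"dy": 0,"dz": 0,"rx": 0,"ry": 0,"rz": 0.09,"gripper": 1}
    - {"dx": 0,"dy": 0,"dz": 0,"rx": 0,"ry": 0,"rz": 0.12,"gripper": 1}
    - {"dx": 0,"dy": 0,"dz": 0,"rx": 0,"ry": 0,"rz": 0.15,"gripper": 1}
    - {"dx": 0,"dy": 0,"dz": 0,"rx": 0,"ry": 0,"rz": 0.17,"gripper": 1}
    - {"dx": 0,"dy": 0,"dz": 0,"rx": 0,"ry": 0,"rz": 0.175,"gripper": 1}

```text
time_s: 17.08
tool_pos: [0.5348, 0.0045, 0.092]
eef_rot: [[-0.683, 0.73, 0.0], [0.73, 0.683, 0.0], [-0.0, 0.0, -1.0]]
contact_force: [-0.2, -0.0, -2.0]
width: 0.148
grasp_force: 35.0
```

```bash
python3 - <<'E'
from h import *
np.set_printoptions(precision=4,suppress=True)
o=robot.observe();R=o["eef_rot"];print(o["tool_pos"],o["contact_force"],o["torque"],np.degrees(np.arctan2(R[1][1],R[0][1]))-90)
cal=vision.calibration("wrist");im=vision.read_camera("wrist");cv2.imwrite("pics/w8.png",im)
s=vision.read_camera("scene");cv2.imwrite("pics/scene3.png",s)
h=cv2.cvtColor(im,cv2.COLOR_BGR2HSV);c=np.array(o["tool_pos"])[:2]
for col,lo,hi in(("green",(45,100,40),(85,255,255)),("red",(170,120,70),(180,255,255)),("red2",(0,150,70),(5,255,255)),("yel",(18,110,80),(32,255,255))):
    m=cv2.inRange(h,lo,hi);n,_,st,ce=cv2.connectedComponentsWithStats(m)
    for i in range(1,n):
        w=at_z(cal,ce[i],.08)[:2]-c
        if st[i,4]>10 and np.hypot(*w)<.07: print(col,st[i],ce[i],w,np.degrees(np.arctan2(w[1],w[0])))
cv2.imwrite("pics/crop3.png",cv2.resize(im[150:350,220:420],(500,500),interpolation=2))
E
```

```text
[0.5348 0.0045 0.092 ] [-0.2335 -0.0205 -1.9988] [0.0315 0.0564 0.0357] -46.92426687090022
green [259 213  18  21 170] [267.0706 224.2   ] [-0.0434  0.0037] 175.13647465766368
red2 [359 216  16  17 132] [366.5152 224.0455] [-0.001   0.0435] 91.32133671626697
yel [312 193  10  21 209] [316.5215 203.0478] [-0.0308  0.0325] 133.4283190556314
yel [276 327  10  68 376] [279.609  361.9388] [ 0.0226 -0.0597] -69.29311271634974
yel [347 327  10  68 333] [352.015  361.5165] [ 0.0568 -0.0272] -25.608984224689454
```

View pics/crop3.png

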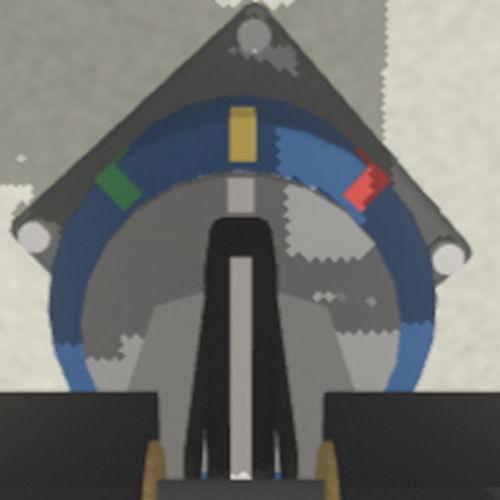

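The crop shows the bar's white line (column 240) pointing straight at the yellow mark (column 243). The error is under 1°, the lid is seated and still gripped, and forces are low. I hand it in.

```bash
python3 -c "
from plant import robot
print(robot.finish_job())"
```

```text
the job is handed in; nothing more can be done
None
```

The job is handed in at about 17 s: the screen was raised to about 61° and released, then the lid was seated in the blue pot and turned clockwise to within about 1° of the yellow half-turn mark, clear of the catch and still held in the gripper.

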